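# Switch a test box off along its row of guarded toggles

### The job

Power the grey test box down: beginning at the amber lamp, run a fingertip along the row of raised red switch guards and fold each one fully shut over its toggle, in the order in which they stand. Keep a light touch: the box must stay where it stands and not be lifted, and the things lying round it are left alone. Finish with the hand clear.

Things in the scene. Friction and masses are not known exactly. Their poses are not given: they have to be found in the camera images.
- panel: grey plastic control box with a screwed lid, 150 x 190 x 57 mm, 1.4 to 2.1 kg, loose on the bench (it may slide if pushed sideways with over 5 N). Origin at its underside; body from x = -68 to +82 mm, y +-95 mm; flat lid at z = 57 mm. Three guarded toggle switches stand in a row on the lid at x = +10 mm, running from guard 1 at the +y end toward -y
- amber_lamp (a point): top of the amber lamp (dome, 15 mm across), 11 mm above the lid; it stands beside guard 1, on the robot's side of the row, and marks the end where the row begins. The lamps beside guards 2 and 3 are smaller and green
- guard_1 (a joint): opening angle of red guard 1, rad: 0 = shut flat over its toggle, against its hard stop; 1.2 to 1.5 = raised, as found. The hinge rubs with 0.05 N m (about 1.5 N at the free end), so the guard stays where it is left. Guard 1 stands beside the amber lamp, 2 and 3 follow; hinges 58 mm apart
- hinge_1 (a point): centre of guard 1's hinge pin, 20 mm above the lid, at the guard's end nearer the start of the row; the pin lies across the row (along the box's x). The guard, a red channel 19 mm wide, reaches 43 mm from the pin; its smooth outer face lies 7 mm off the pin: on top and level when shut, toward the start of the row when raised
- nose_1 (a point): point on the outer face of guard 1, on its centre line, 40 mm from the hinge pin and 3 mm short of the free end; it swings with the guard. Shut, it lies 27 mm above the lid
- guard_2 (a joint): opening angle of red guard 2, rad: 0 = shut flat over its toggle, against its hard stop; 1.2 to 1.5 = raised, as found. The hinge rubs with 0.05 N m (about 1.5 N at the free end), so the guard stays where it is left. Guard 1 stands beside the amber lamp, 2 and 3 follow; hinges 58 mm apart
- hinge_2 (a point): centre of guard 2's hinge pin, 20 mm above the lid, at the guard's end nearer the start of the row; the pin lies across the row (along the box's x). Guard and holder are like those of guard 1
- nose_2 (a point): point on the outer face of guard 2, on its centre line, 40 mm from the hinge pin and 3 mm short of the free end; it swings with the guard. Shut, it lies 27 mm above the lid
- guard_3 (a joint): opening angle of red guard 3, rad: 0 = shut flat over its toggle, against its hard stop; 1.2 to 1.5 = raised, as found. The hinge rubs with 0.05 N m (about 1.5 N at the free end), so the guard stays where it is left. Guard 1 stands beside the amber lamp, 2 and 3 follow; hinges 58 mm apart
- hinge_3 (a point): centre of guard 3's hinge pin, 20 mm above the lid, at the guard's end nearer the start of the row; the pin lies across the row (along the box's x). Guard and holder are like those of guard 1
- nose_3 (a point): point on the outer face of guard 3, on its centre line, 40 mm from the hinge pin and 3 mm short of the free end; it swings with the guard. Shut, it lies 27 mm above the lid
- screwdriver: small black and yellow precision screwdriver, 15 x 86 x 15 mm, lying loose near the box, not to be disturbed; origin at its underside
- cell: green sleeved round battery cell, 18 x 67 mm, lying loose near the box, not to be disturbed; origin at its underside
- flux_bottle: white bottle with an orange band, 52 mm across, 158 mm high, standing loose beyond the box, not to be disturbed; origin at its underside

How it is judged (in metres and radians):
On the way, in this order (a step that is already met when the one before it is completed fails the run):
1. guard 1 is folded shut (beside the amber lamp) (value of joint guard_1 below 0.1 rad), for 0.1 s.
2. guard 2 is folded shut (value of joint guard_2 below 0.1 rad), for 0.1 s.
3. guard 3 is folded shut (value of joint guard_3 below 0.1 rad), for 0.1 s.
At the end, for the whole second after the job is handed in: All three guards are shut to within 0.1 rad, the box stands level and at rest within 20 mm of where it stood, and the screwdriver, the round cell and the bottle lie within 20 mm of where they were (value of joint each of guard_1, guard_2, guard_3 below 0.1 rad and distance of each of panel, screwdriver, cell, flux_bottle from where it was at the start of the episode below 0.02 m and angle between panel's own z axis and vertical below 0.05 rad and linear speed of panel below 0.01 m/s); the robot touches nothing.
It fails at once if the box is shoved more than 20 mm from where it stood (distance of panel from where it was at the start of the episode above 0.02 m).
It fails at once if the box is tipped or lifted (angle between panel's own z axis and vertical above 0.1 rad or height (world z) of panel above 0.012 m).
It fails at once if the box or its guards are pressed harder than 60 N (contact force between the fingers and panel above 60 N).
It fails at once if the screwdriver, the round cell or the flux bottle is moved more than 20 mm (distance of any of screwdriver, cell, flux_bottle from where it was at the start of the episode above 0.02 m).
It also fails if it takes over 48 s, if anything falls off the work surface, if the arm or the gripper's body presses on something with over 40 N, if the wrist force passes 120 N, or if a joint passes its speed limit or range.

### The arm

A 6-joint arm with a two-finger parallel gripper is mounted at the origin on a cart in front of the work surface, level with it; the furniture and walls round the work are solid. World frame = base frame: x ahead of the robot, y to its left, z up, the work surface at z = 0. Lengths are in m, angles in degrees, forces in N, time in s.
With the tool pointing down it reaches from about 0.25 to 0.725 m from the base axis. Payload 4 kg.
Tool frame: the origin (TCP) lies on the centre line of the jaws, within the pads' length; the fingertips stand r.nose_length ahead of it and the grasp point (between the pads) lies 5 mm behind it (r.nose_length is the distance from the TCP to the fingertips, in m); z points along the fingers, y is the line along which they close (so a half turn about z gives the same grasp; the last joint's range is limited). The gripper opens to 85 mm and grips with 20 to 120 N. Pads are 22 mm wide; open, the fingers measure 114 mm over their backs; the gripper's body (76 mm by 85 mm) begins 54 mm behind the grasp point. The pads swing forward as they close: fully open they stand 13 mm farther back than shut.
Start: joints at [69.672, 13.785, 0.286, 76.501, 0, 90], TCP at [0.174, 0.469, 0.245] pointing down, gripper open.
Joint ranges: [-155.79, 155.79], [-60.16, 107.12], [-62.33, 73.08], [-114, 123.19], [-81.49, 82.49], [-180, 180]. Speed limits (degrees/s): [159.86, 159.86, 180, 180, 180, 180].

### API

Orientations are given as [roll, pitch, yaw] about the fixed x, y, z axes, in that order (R = Rz(yaw) Ry(pitch) Rx(roll)).
In Python, from bench import r, camera gives the robot as it stands.
- The arm moves only by the shell command python3 -m crank 'ROWS' [FORCE]. ROWS is a JSON object of lists of equal length, an entry for each row: "angular": the turn, a rotation vector about the tool's x, y, z in degrees, a list of three; "delta_pos": the shift along the tool's x, y, z in mm, a list of three; "grip": the finger opening in mm, from 0 to 85.4. In form: {"angular": [[ax, ay, az], ...], "delta_pos": [[dx, dy, dz], ...], "grip": [grip, ...]}. A call has 1 to 5 rows; each row shifts and turns the commanded pose from where the row before left it, along the tool's axes as they then stand; what a row does not reach is not made up. A row lasts 1/10 s, in which the tool goes at most 50 mm and 8.59 degrees, less where a joint would pass 70% of its speed; a pose out of reach is approached as far as the arm can. A call is refused whole if a number of a shift passes 50 or a number of a turn 8.59, either way. A call with a gripper value outside its range is refused whole. The fingers move at their own pace and stop on an object; FORCE is the grip in N (left out, the last holds). Time passes only in rows, so rows that do not move let the fingers close. It gives the time, the measured TCP pose, the force, the opening and the grip force at its end, in the units of the state.
- r.get_obs(): the state, without advancing time (a new reading comes with each control period).
- camera(name): name is "scene" or "top"; returns a dict with "pixels" (420x560x3 uint8, blue, green, red), "range_z" (420x560 float32, m along the optical axis (not along the pixel's ray), 0 where there is no reading), "fx", "fy", "cx", "cy" (pixels), "k1" (the pictures are not rectified: a ray, as slopes to the right and down, at radius r is drawn at 1 + k1 r^2 times it, then the intrinsics apply), "rvec" (rotation vector, rad) and "tvec" (3), from world to camera coordinates, as OpenCV has them. Camera axes: x right, y down, z forward; pixel columns grow to the right and rows downward; lengths in m; the calibration is good to about 2 mm. A picture is of the moment at which its call begins.
- r.sign_off(): hands the job in; it is judged then, once.
The state is a dict: "t": time; "joint_positions": joint angles; "joint_velocities": joint speeds; "joint_torque": joint torques, N m; "tcp_pos": TCP position; "orientation": TCP orientation; "ft_force": force on the tool from outside, world axes, zero at the start; "torque": the same for the moment, N m; "grip_width": opening from 0.0 (shut) to 1.0 (fully open); "grip_force": force on a finger pad.
Only numpy, scipy, OpenCV 4.12 (cv2) and the standard library are available. Lean on these libraries where they do the work, as an engineer would, in place of code of your own. Each camera call takes 0.05 s, during which the arm holds its last target. There are 200 camera calls.

## Working session

There is one attempt and no reset: what is moved stays moved. The work goes in short steps, Python scripts to look and compute and a shell command to move; the robot and the scene stay as the last step left them, time stands still between calls to the robot, and variables do not carry over. Pictures are saved under pics/ and viewed, at most 10 in all, crops included, and the job is handed in when it is done.

```bash
mkdir -p pics; ls
cat > h.py <<'E'
import numpy as np, cv2
from bench import r, camera
def pts(c):
    # world xyz image from depth
    R=cv2.Rodrigues(np.array(c["rvec"],float))[0]; t=np.array(c["tvec"],float).ravel()
    v,u=np.mgrid[0:420,0:560].astype(float)
    xd=(u-c["cx"])/c["fx"]; yd=(v-c["cy"])/c["fy"]; x,y=xd.copy(),yd.copy()
    for _ in range(20):
        s=1+c["k1"]*(x*x+y*y); x,y=xd/s,yd/s
    z=c["range_z"]; P=np.stack([x*z,y*z,z],-1)
    return (P-t)@R
E
python3 - <<'E'
from h import *
for n in("scene","top"):
    c=camera(n); cv2.imwrite(f"pics/{n}0.png",c["pixels"]); np.save(f"pics/{n}0.npy",pts(c))
    print(n,-cv2.Rodrigues(np.array(c["rvec"],float))[0].T@np.array(c["tvec"],float).ravel())
print(r.get_obs(), r.nose_length)
E
```

```text
pics
scene [0.02130528 0.31610028 0.65212084]
top [0.38379499 0.02910014 0.99544421]
{'t': 0.1, 'joint_positions': array([ 6.96725882e+01,  1.38279102e+01,  2.20851396e-01,  7.65022811e+01,
       -1.26472082e-03,  8.99984898e+01]), 'joint_velocities': array([-0.01353403, -0.13554364,  0.22546888,  0.0399759 ,  0.10190511,
        0.10124939]), 'joint_torque': array([ 8.14573752e-06, -3.73137474e+01,  2.53010416e+01,  1.08487453e-02,
        8.10980680e-06, -3.77627018e-06]), 'tcp_pos': array([0.1735078 , 0.46834536, 0.24449784]), 'orientation': array([-1.79890660e+02,  1.26183656e-03,  1.59674101e+02]), 'ft_force': array([-0.57518558,  0.22814078, -0.08251944]), 'torque': array([-0.01370606,  0.00578169, -0.0040548 ]), 'grip_force': 0.0, 'grip_width': 1.0017267754557202} 0.014
```

View pics/scene0.png

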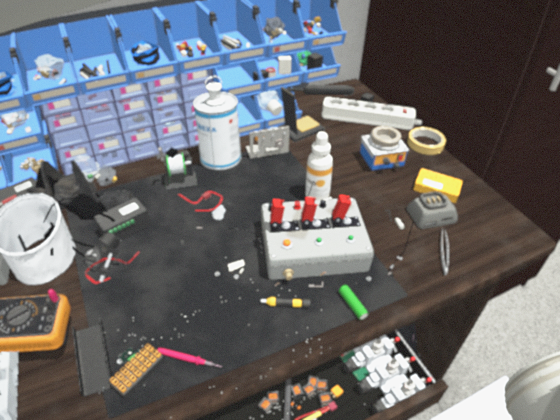

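View pics/top0.png

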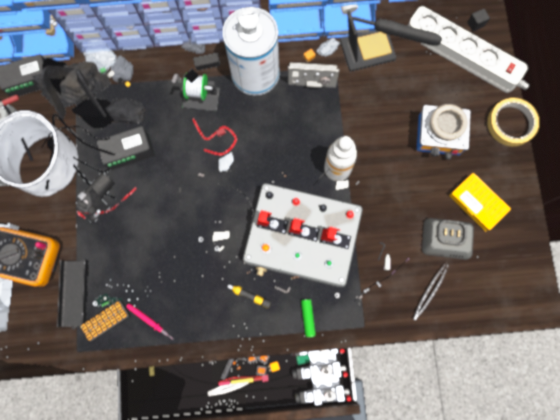

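Scene view: box with three raised guards at about (277,211), (309,208), (342,206) and the amber lamp at (287,243). Top view: amber lamp at (265,247), guards at (265,218), (297,226) and (331,237), running left to right (toward -y). The bottle stands behind the box, the screwdriver and cell in front.

Run:
```python
from h import *
for n,box in(("top",(240,180,370,290)),("scene",(255,185,380,285))):
    im=cv2.imread(f"pics/{n}0.png"); P=np.load(f"pics/{n}0.npy"); hsv=cv2.cvtColor(im,cv2.COLOR_BGR2HSV)
    H,S,V=[hsv[...,i].astype(int) for i in range(3)]
    roi=np.zeros(H.shape,bool); roi[box[1]:box[3],box[0]:box[2]]=1
    for nm,m in(("red",((H<8)|(H>172))&(S>150)&(V>90)),("amber",(H>8)&(H<25)&(S>120)&(V>150)),("green",(H>45)&(H<90)&(S>80))):
        k,l,s,ce=cv2.connectedComponentsWithStats((m&roi).astype(np.uint8))
        for i in range(1,k):
            if s[i,4]<12: continue
            Q=P[l==i]; print(n,nm,s[i],"med",np.median(Q,0).round(3),"min",np.percentile(Q,5,0).round(3),"max",np.percentile(Q,95,0).round(3))
    g=(S<50)&(V>120)&roi&(abs(P[...,2]-.057)<.008)
    Q=P[g]; rc=cv2.minAreaRect((Q[:,:2]*1000).astype(np.float32)); print(n,"lid z",np.median(Q[:,2]),rc, cv2.boxPoints(rc).round(0).tolist())
```

```text
top red [293 200   6   5  22] med [ 0.58  -0.003  0.068] min [ 0.578 -0.007  0.06 ] max [0.583 0.001 0.07 ]
top red [258 212  12  14 133] med [0.546 0.056 0.117] min [0.54  0.048 0.06 ] max [0.556 0.065 0.122]
top red [347 212   6   6  24] med [ 0.548 -0.096  0.069] min [ 0.545 -0.101  0.06 ] max [ 0.552 -0.093  0.071]
top red [290 219  13  15 142] med [0.529 0.002 0.118] min [ 0.521 -0.007  0.06 ] max [0.538 0.01  0.121]
top red [321 228  16  14 154] med [ 0.51  -0.052  0.115] min [ 0.502 -0.061  0.085] max [ 0.519 -0.043  0.122]
top amber [262 244   7   7  35] med [0.503 0.058 0.067] min [0.498 0.053 0.064] max [0.507 0.064 0.072]
top green [327 261   4   4  14] med [ 0.466 -0.051  0.068] min [ 0.463 -0.053  0.066] max [ 0.468 -0.048  0.07 ]
top lid z 0.05681088614513225 ((524.7756958007812, -11.093856811523438), (188.32427978515625, 149.45654296875), 71.18449401855469) [[424.0, -76.0], [565.0, -124.0], [626.0, 54.0], [484.0, 102.0]]
scene red [333 194  17  25 277] med [ 0.503 -0.053  0.106] min [ 0.498 -0.077  0.078] max [ 0.523 -0.044  0.122]
scene red [302 197  14  24 226] med [0.522 0.004 0.108] min [ 0.518 -0.005  0.085] max [0.533 0.012 0.122]
scene red [271 198  13  25 245] med [0.54  0.058 0.109] min [0.536 0.045 0.083] max [0.556 0.066 0.122]
scene red [295 203   5   6  24] med [ 0.576 -0.002  0.066] min [ 0.574 -0.006  0.062] max [0.579 0.001 0.071]
scene amber [284 240   6   6  29] med [0.498 0.059 0.069] min [0.494 0.055 0.066] max [0.502 0.064 0.071]
scene green [349 236   4   4  14] med [ 0.461 -0.051  0.068] min [ 0.459 -0.053  0.064] max [ 0.464 -0.049  0.07 ]
scene green [317 238   4   4  14] med [0.48  0.004 0.069] min [0.478 0.002 0.065] max [0.483 0.006 0.071]
scene lid z 0.05820166439608212 ((545.6149291992188, -19.82769775390625), (189.3839111328125, 203.95559692382812), 71.1138916015625) [[418.0, -76.0], [611.0, -142.0], [673.0, 37.0], [480.0, 103.0]]
```

```bash
cat >> h.py <<'E'
yaw=np.radians(-18.85); O=np.array([.518,-.009,0]); B=np.array([[np.cos(yaw),-np.sin(yaw),0],[np.sin(yaw),np.cos(yaw),0],[0,0,1]])
loc=lambda p:(np.asarray(p)-O)@B
E
python3 - <<'E'
from h import *
for n in("scene","top"):
    im=cv2.imread(f"pics/{n}0.png"); L=loc(np.load(f"pics/{n}0.npy"))*1000; hsv=cv2.cvtColor(im,cv2.COLOR_BGR2HSV)
    H,S,V=[hsv[...,i].astype(int) for i in range(3)]
    m=((H<8)|(H>172))&(S>150)&(V>90)&(abs(L[...,0]-8)<22)&(abs(L[...,1])<95)&(L[...,2]>62)
    for a,b in((40,95),(-15,40),(-80,-15)):
        Q=L[m&(L[...,1]>a)&(L[...,1]<b)]
        for z in range(65,130,8):
            q=Q[abs(Q[:,2]-z)<4]
            if len(q)>5: print(n,a,z,len(q),"x",np.percentile(q[:,0],[5,50,95]).round(),"y",np.percentile(q[:,1],[5,50,95]).round())
    b=L[(abs(L[...,0]-110)<80)&(abs(L[...,1]+20)<80)&(L[...,2]>120)&(L[...,2]<170)]; print("bottle",b.mean(0),b.max(0),b.min(0)) if len(b) else 0
print(loc(r.get_obs()["tcp_pos"])*1000)
E
```

```text
scene 40 81 12 x [-3. -2. -1.] y [65. 70. 80.]
scene 40 89 31 x [-3. -2. -1.] y [65. 72. 80.]
scene 40 97 35 x [-4. -2.  4.] y [64. 72. 80.]
scene 40 105 36 x [-4. -2.  5.] y [63. 73. 80.]
scene 40 113 47 x [-3. -2. 15.] y [62. 69. 79.]
scene 40 121 76 x [-3.  5. 15.] y [62. 71. 77.]
scene -15 81 13 x [-3. -2.  0.] y [ 7. 12. 24.]
scene -15 89 34 x [-3. -2.  0.] y [ 7. 16. 23.]
scene -15 97 37 x [-3. -1.  1.] y [ 6. 15. 22.]
scene -15 105 37 x [-3. -2.  3.] y [ 6. 14. 21.]
scene -15 113 38 x [-3. -2. 14.] y [ 4. 12. 21.]
scene -15 121 66 x [-3.  5. 15.] y [ 7. 13. 19.]
scene -80 81 22 x [-3. -1.  8.] y [-49. -36. -33.]
scene -80 89 43 x [-3. -1.  6.] y [-52. -41. -35.]
scene -80 97 38 x [-2. -2.  7.] y [-53. -42. -37.]
scene -80 105 37 x [-3. -2.  4.] y [-55. -45. -38.]
scene -80 113 54 x [-4. -1. 16.] y [-60. -47. -40.]
scene -80 121 68 x [-3.  5. 15.] y [-55. -48. -42.]
bottle [146.19891992 -33.24798661 140.86305189] [165.12812185 -17.1383231  161.94091243] [134.55656159 -53.17077815 120.47744216]
top 40 81 11 x [-1.  1. 10.] y [65. 73. 79.]
top 40 89 9 x [-0.  1. 18.] y [65. 69. 7
[... 232 characters left out ...]
op -15 89 9 x [ 0.  1. 18.] y [ 7. 10. 23.]
top -15 97 10 x [ 0.  1. 16.] y [ 8. 18. 24.]
top -15 105 12 x [ 0.  1. 17.] y [ 7. 13. 23.]
top -15 113 19 x [ 0.  1. 17.] y [ 5. 16. 22.]
top -15 121 74 x [ 1.  8. 16.] y [ 9. 14. 20.]
top -80 81 7 x [ 0.  1. 13.] y [-45. -34. -33.]
top -80 89 20 x [ 0.  3. 14.] y [-49. -35. -34.]
top -80 97 17 x [ 0.  1. 16.] y [-50. -38. -36.]
top -80 105 15 x [ 0.  1. 14.] y [-53. -39. -37.]
top -80 113 23 x [ 0.  7. 16.] y [-53. -40. -38.]
top -80 121 66 x [ 1.  8. 16.] y [-52. -46. -41.]
bottle [151.87601368 -33.82776867 142.32436644] [171.69069599 -15.85875791 161.78466655] [138.54051776 -52.27395212 120.25786296]
[-480.24259676  340.44165096  244.49784217]
```

```bash
python3 -m crank '{"angular":[[0,0,-1.5],[0,0,0],[0,0,0],[0,0,0],[0,0,0]],"delta_pos":[[0,0,0],[0,0,0],[0,0,0],[0,0,0],[0,0,0]],"grip":[0,0,0,0,0]}' 20
```

```text
t: 0.6
tcp_pos: [0.1737, 0.4689, 0.2453]
orientation: [180.0, 0.0, 161.2]
ft_force: [0.5, -0.0, -0.1]
grip_width: 0.143
grip_force: 0.0
```

```bash
Z='"angular":[[0,0,0],[0,0,0],[0,0,0],[0,0,0],[0,0,0]]'; 
python3 -m crank '{"angular":[[0,0,0],[0,0,0],[0,0,0],[0,0,0],[0,0,0]],"delta_pos":[[-30,-14,0],[-35,-16,0],[-35,-16,0],[-35,-16,0],[-35,-16,0]],"grip":[0,0,0,0,0]}'
python3 -m crank '{"angular":[[0,0,0],[0,0,0],[0,0,0],[0,0,0],[0,0,0]],"delta_pos":[[-35,-16,0],[-35,-16,0],[-35,-16,0],[-35,-16,0],[-35,-16,0]],"grip":[0,0,0,0,0]}'
python3 -m crank '{"angular":[[0,0,0],[0,0,0],[0,0,0],[0,0,0],[0,0,0]],"delta_pos":[[-35,-16,0],[-35,-16,0],[-35,-16,0],[-35,-16,0],[0,0,0]],"grip":[0,0,0,0,0]}'
python3 -c "
from h import *
o=r.get_obs();print(loc(o['tcp_pos'])*1000,o['orientation'],o['grip_width'],o['ft_force'])"
```

```text
t: 1.1
tcp_pos: [0.3103, 0.3391, 0.2455]
orientation: [180.0, 0.0, 161.2]
ft_force: [0.8, 0.3, -0.1]
grip_width: -0.004
grip_force: 0.0
t: 1.6
tcp_pos: [0.4503, 0.2067, 0.2455]
orientation: [180.0, 0.0, 161.2]
ft_force: [-0.5, 1.0, 0.7]
grip_width: 0.002
grip_force: 0.0
t: 2.1
tcp_pos: [0.5639, 0.0989, 0.2446]
orientation: [-180.0, 0.1, 160.9]
ft_force: [-0.8, 0.0, -0.6]
grip_width: 0.005
grip_force: 0.0
[  8.63134156 116.93154598 244.57753149] [-1.79962380e+02  8.45062953e-02  1.60865782e+02] 0.005001159141077966 [-0.77944011  0.04011597 -0.62369397]
```

```bash
python3 -m crank '{"angular":[[0,0,0],[0,0,0],[0,0,0],[0,0,0],[0,0,0]],"delta_pos":[[0,0,30],[0,0,40],[0,0,40],[0,0,12],[0,0,0]],"grip":[0,0,0,0,0]}'
python3 - <<'E'
from h import *
o=r.get_obs();print(loc(o['tcp_pos'])*1000,o['ft_force'])
a=camera("scene")["pixels"][150:290,220:400]; b=camera("top")["pixels"][160:300,220:400]
cv2.imwrite("pics/a1.png",cv2.resize(np.vstack([a,b]),None,fx=2.1,fy=2.1,interpolation=2))
E
```

```text
t: 2.6
tcp_pos: [0.5592, 0.1023, 0.1215]
orientation: [-179.9, -0.3, 161.2]
ft_force: [-0.1, 1.3, -0.2]
grip_width: 0.001
grip_force: 0.0
[  3.06226725 118.61806077 121.47382936] [-0.06858216  1.31917814 -0.22633252]
```

View pics/a1.png

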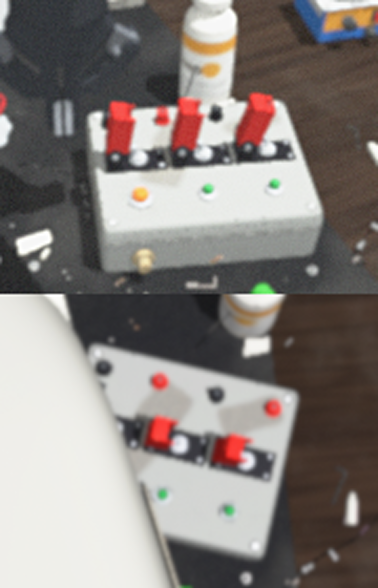

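Scene view: closed fingertips at crop (63,115), just left (+y) of guard 1, with all three guards still raised. The top view is mostly blocked by the arm. Next I move up to guard 1.

```bash
python3 -m crank '{"angular":[[0,0,0],[0,0,0],[0,0,0],[0,0,0],[0,0,0]],"delta_pos":[[-3,-8,0],[-2,-8,0],[0,-6,0],[0,-4,0],[0,-4,0]],"grip":[0,0,0,0,0]}'
python3 -m crank '{"angular":[[0,0,0],[0,0,0],[0,0,0],[0,0,0],[0,0,0]],"delta_pos":[[0,-4,0],[0,-4,0],[0,-4,0],[0,-4,0],[0,0,0]],"grip":[0,0,0,0,0]}'
python3 - <<'E'
from h import *
o=r.get_obs();print(loc(o['tcp_pos'])*1000,o['ft_force'])
a=camera("scene")["pixels"][150:290,220:400]
cv2.imwrite("pics/a2.png",cv2.resize(a,None,fx=3,fy=3,interpolation=2))
E
```

```text
t: 3.2
tcp_pos: [0.5562, 0.0717, 0.1237]
orientation: [180.0, 0.0, 161.1]
ft_force: [1.5, 1.4, 1.0]
grip_width: 0.001
grip_force: 0.8
t: 3.7
tcp_pos: [0.5506, 0.0565, 0.1232]
orientation: [-180.0, -0.0, 161.1]
ft_force: [-0.9, 0.7, -1.0]
grip_width: -0.003
grip_force: 0.0
[  9.7421141   72.5141675  123.19355859] [-0.92270214  0.73543842 -1.04187484]
```

View pics/a2.png

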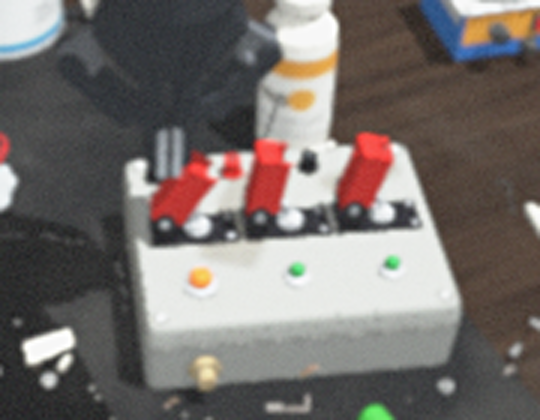

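Guard 1 has folded about a third of the way at (185,190), and the fingers sit on its outer face at (170,155). I'll carry on along the arc.

```bash
python3 -m crank '{"angular":[[0,0,0],[0,0,0],[0,0,0],[0,0,0],[0,0,0]],"delta_pos":[[0,-4,2],[0,-4,3],[0,-3,3],[0,-3,4],[0,-3,4]],"grip":[0,0,0,0,0]}'
python3 -m crank '{"angular":[[0,0,0],[0,0,0],[0,0,0],[0,0,0],[0,0,0]],"delta_pos":[[0,-2,3],[0,-1,3],[0,0,2],[0,0,1],[0,0,0]],"grip":[0,0,0,0,0]}'
python3 - <<'E'
from h import *
o=r.get_obs();print(loc(o['tcp_pos'])*1000,o['ft_force'])
E
```

```text
t: 4.25
tcp_pos: [0.5456, 0.0404, 0.1072]
orientation: [-180.0, 0.0, 161.2]
ft_force: [-0.2, -0.5, 2.1]
grip_width: -0.002
grip_force: 1.2
t: 4.75
tcp_pos: [0.5442, 0.0379, 0.0982]
orientation: [-180.0, -0.0, 161.2]
ft_force: [-0.3, -1.8, 2.9]
grip_width: -0.006
grip_force: 1.5
[ 9.66101868 52.8287761  98.24580713] [-0.34425929 -1.83788824  2.88742717]
```

Press down in small steps until the hard stop shows as a rising force.

```bash
python3 -m crank '{"angular":[[0,0,0],[0,0,0],[0,0,0]],"delta_pos":[[0,0,1],[0,0,1],[0,0,0]],"grip":[0,0,0]}'
python3 - <<'E'
from h import *
o=r.get_obs();print(loc(o['tcp_pos'])*1000,o['ft_force'])
a=camera("scene")["pixels"][150:290,220:400]
cv2.imwrite("pics/a3.png",cv2.resize(a,None,fx=3,fy=3,interpolation=2))
E
```

```text
t: 5.05
tcp_pos: [0.5443, 0.0379, 0.098]
orientation: [-180.0, 0.0, 161.2]
ft_force: [-4.6, -2.5, 13.0]
grip_width: -0.001
grip_force: 6.7
[ 9.73211407 52.84494474 98.02709381] [-4.61672188 -2.539375   13.03916009]
```

View pics/a3.png

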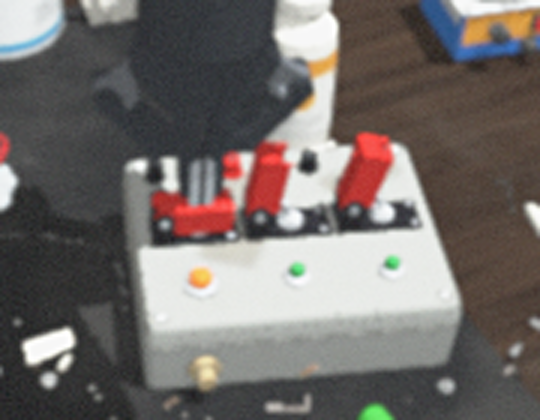

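Guard 1 lies level at (200,215) on its hard stop (13 N), and guards 2 and 3 and the box haven't moved. Next I lift and repeat 58 mm further on.

```bash
python3 -m crank '{"angular":[[0,0,0],[0,0,0],[0,0,0],[0,0,0],[0,0,0]],"delta_pos":[[0,0,-10],[0,0,-16],[1,-3,0],[0,-4,0],[0,-4,0]],"grip":[0,0,0,0,0]}'
python3 -m crank '{"angular":[[0,0,0],[0,0,0],[0,0,0],[0,0,0],[0,0,0]],"delta_pos":[[0,-4,0],[0,-4,0],[0,-5,0],[0,-5,0],[0,-5,0]],"grip":[0,0,0,0,0]}'
python3 -m crank '{"angular":[[0,0,0],[0,0,0]],"delta_pos":[[0,-4,0],[0,0,0]],"grip":[0,0]}'
python3 - <<'E'
from h import *
o=r.get_obs();print(loc(o['tcp_pos'])*1000,o['ft_force'])
E
```

```text
t: 5.6
tcp_pos: [0.5392, 0.0279, 0.1213]
orientation: [-180.0, -0.1, 161.2]
ft_force: [0.8, -0.4, -0.0]
grip_width: -0.0
grip_force: 0.0
t: 6.1
tcp_pos: [0.5326, 0.0061, 0.1223]
orientation: [180.0, -0.0, 161.2]
ft_force: [0.1, 1.6, -0.4]
grip_width: 0.001
grip_force: 0.7
t: 6.3
tcp_pos: [0.5312, 0.0018, 0.1224]
orientation: [-180.0, 0.0, 161.1]
ft_force: [-0.2, 0.2, -0.4]
grip_width: -0.0
grip_force: 0.0
[  8.98570364  14.44704245 122.41512063] [-0.22943732  0.21260344 -0.3596747 ]
```

```bash
python3 -m crank '{"angular":[[0,0,0],[0,0,0],[0,0,0],[0,0,0],[0,0,0]],"delta_pos":[[0,-4,1],[0,-4,3],[0,-3,3],[0,-3,4],[0,-3,4]],"grip":[0,0,0,0,0]}'
python3 -m crank '{"angular":[[0,0,0],[0,0,0],[0,0,0],[0,0,0],[0,0,0]],"delta_pos":[[0,-2,3],[0,-1,3],[0,0,2],[0,0,2],[0,0,0]],"grip":[0,0,0,0,0]}'
python3 -m crank '{"angular":[[0,0,0],[0,0,0]],"delta_pos":[[0,0,1],[0,0,0]],"grip":[0,0]}'
python3 - <<'E'
from h import *
o=r.get_obs();print(loc(o['tcp_pos'])*1000,o['ft_force'])
a=camera("scene")["pixels"][150:290,220:400]
cv2.imwrite("pics/a4.png",cv2.resize(a,None,fx=3,fy=3,interpolation=2))
E
```

```text
t: 6.8
tcp_pos: [0.526, -0.0142, 0.1072]
orientation: [-180.0, 0.1, 161.2]
ft_force: [-0.2, -0.5, 2.7]
grip_width: -0.005
grip_force: 1.2
t: 7.3
tcp_pos: [0.5246, -0.0168, 0.0981]
orientation: [-179.9, 0.0, 161.2]
ft_force: [-3.1, -2.1, 8.7]
grip_width: -0.002
grip_force: 4.4
t: 7.5
tcp_pos: [0.5246, -0.0169, 0.098]
orientation: [-179.9, 0.0, 161.2]
ft_force: [-4.6, -1.9, 13.9]
grip_width: 0.001
grip_force: 7.0
[ 8.79834122 -5.29773452 98.0071649 ] [-4.64202947 -1.85919024 13.86901736]
```

View pics/a4.png

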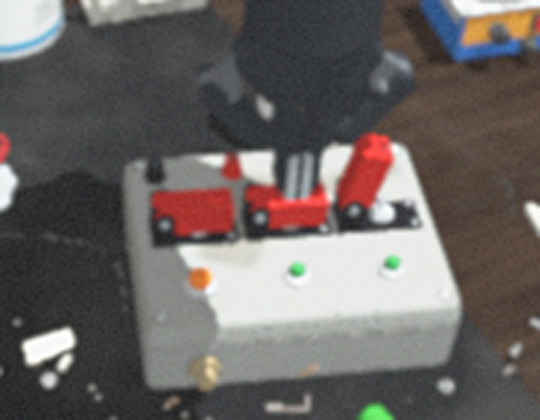

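Guards 1 and 2 both lie flat, at (195,212) and (288,205). Guard 3 is still raised at (365,170). The same moves again for guard 3.

```bash
python3 -m crank '{"angular":[[0,0,0],[0,0,0],[0,0,0],[0,0,0],[0,0,0]],"delta_pos":[[0,0,-10],[0,0,-16],[0,-3,0],[0,-4,0],[0,-4,0]],"grip":[0,0,0,0,0]}'
python3 -m crank '{"angular":[[0,0,0],[0,0,0],[0,0,0],[0,0,0],[0,0,0]],"delta_pos":[[0,-4,0],[0,-4,0],[0,-5,0],[0,-5,0],[0,-5,0]],"grip":[0,0,0,0,0]}'
python3 -m crank '{"angular":[[0,0,0],[0,0,0]],"delta_pos":[[0,-4,0],[0,0,0]],"grip":[0,0]}'
python3 - <<'E'
from h import *
o=r.get_obs();print(loc(o['tcp_pos'])*1000,o['ft_force'])
E
```

```text
t: 8.05
tcp_pos: [0.5205, -0.027, 0.1213]
orientation: [-180.0, -0.1, 161.2]
ft_force: [0.6, 0.0, -0.4]
grip_width: 0.002
grip_force: 0.0
t: 8.55
tcp_pos: [0.5138, -0.0487, 0.1222]
orientation: [180.0, -0.0, 161.2]
ft_force: [-0.3, 1.7, -1.2]
grip_width: 0.003
grip_force: 0.7
t: 8.75
tcp_pos: [0.5124, -0.053, 0.1224]
orientation: [-180.0, 0.0, 161.1]
ft_force: [0.2, 0.6, -0.3]
grip_width: -0.004
grip_force: 0.0
[  8.95535853 -43.47965503 122.38369302] [ 0.21382987  0.59401545 -0.32830268]
```

```bash
python3 -m crank '{"angular":[[0,0,0],[0,0,0],[0,0,0],[0,0,0],[0,0,0]],"delta_pos":[[0,-4,1],[0,-4,3],[0,-3,3],[0,-3,4],[0,-3,4]],"grip":[0,0,0,0,0]}'
python3 -m crank '{"angular":[[0,0,0],[0,0,0],[0,0,0],[0,0,0],[0,0,0]],"delta_pos":[[0,-2,3],[0,-1,3],[0,0,2],[0,0,2],[0,0,0]],"grip":[0,0,0,0,0]}'
python3 -m crank '{"angular":[[0,0,0],[0,0,0]],"delta_pos":[[0,0,1],[0,0,0]],"grip":[0,0]}'
python3 -m crank '{"angular":[[0,0,0],[0,0,0],[0,0,0],[0,0,0],[0,0,0]],"delta_pos":[[0,0,-10],[0,0,-25],[0,0,-35],[0,0,-35],[0,0,0]],"grip":[0,0,0,0,0]}'
python3 -m crank '{"angular":[[0,0,0],[0,0,0],[0,0,0],[0,0,0],[0,0,0]],"delta_pos":[[30,10,0],[35,20,0],[35,20,0],[35,20,0],[0,0,0]],"grip":[0,0,0,0,0]}'
python3 - <<'E'
from h import *
o=r.get_obs();print(loc(o['tcp_pos'])*1000,o['ft_force'])
c=camera("scene"); a=c["pixels"][140:330,220:420]
cv2.imwrite("pics/a5.png",cv2.resize(a,None,fx=3,fy=3,interpolation=2))
E
```

```text
t: 9.25
tcp_pos: [0.5073, -0.0691, 0.1073]
orientation: [-180.0, 0.1, 161.2]
ft_force: [0.8, 0.0, 3.0]
grip_width: 0.0
grip_force: 1.2
t: 9.75
tcp_pos: [0.5059, -0.0717, 0.0981]
orientation: [-179.9, 0.0, 161.2]
ft_force: [-3.0, -1.9, 8.1]
grip_width: 0.003
grip_force: 4.4
t: 9.95
tcp_pos: [0.506, -0.0717, 0.098]
orientation: [-179.9, 0.1, 161.2]
ft_force: [-3.6, -2.4, 15.4]
grip_width: -0.001
grip_force: 7.2
t: 10.45
tcp_pos: [0.5089, -0.0713, 0.2061]
orientation: [179.9, 0.5, 161.2]
ft_force: [1.6, 0.3, -0.0]
grip_width: -0.001
grip_force: 0.0
t: 10.95
tcp_pos: [0.3967, 0.0409, 0.2002]
orientation: [-180.0, -0.3, 161.5]
ft_force: [0.3, -0.3, -0.1]
grip_width: 0.001
grip_force: 0.0
[-130.85863516    8.00647711  200.1846437 ] [ 0.28353759 -0.26516171 -0.06566721]
```

View pics/a5.png

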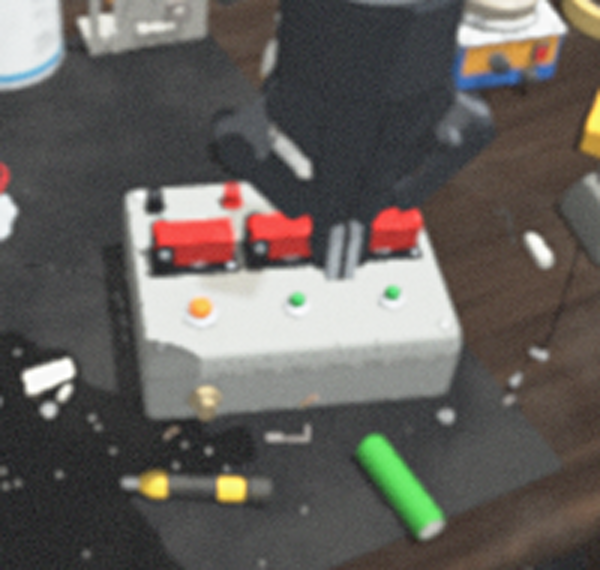

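All three guards lie flat, at (195,240), (280,235) and (400,230). The box, screwdriver and cell are where they were, and the hand is in the air, clear of everything.

```bash
python3 -m crank '{"angular":[[0,0,0],[0,0,0]],"delta_pos":[[0,0,0],[0,0,0]],"grip":[0,0]}'; python3 -c "
from bench import r
print(r.sign_off())"
```

```text
t: 11.2
tcp_pos: [0.4016, 0.038, 0.2011]
orientation: [-180.0, 0.0, 161.1]
ft_force: [-0.5, -1.1, 0.5]
grip_width: 0.002
grip_force: 0.0
the job is handed in; nothing more can be done
None
```

All three guards were folded shut in order from the amber lamp with no more than about 16 N at the wrist; the last picture shows the box, screwdriver and cell undisturbed and the hand clear, though the gripper hid the bottle; the job is handed in at 11.2 s, with no verdict returned.

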